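# Gauge the longer spindle shaft in the bench caliper and lock the jaw

## Task

Lay the longer of the two steel shafts from the rack in the V-rests of the bench caliper, then slide the caliper's jaw shut on it until the dial pointer stands between the two thick marks. Then flip the jaw's cam lever down, over its high point, until it snaps flat, and leave the reading between the marks. Leave the shorter shaft in the rack.

Things in the scene. Friction and masses are not known exactly. Their poses are not given: they have to be found in the camera images.
- shaft_long_centre (a point): Centre (on the axis, half-way along) of the longer steel shaft: round bar 150 mm long along its local y, 24 mm diameter over the middle 114 mm, 17 mm at both ends; 0.2 to 0.4 kg. Starts in one of the rack's two places, axis 40 mm above the bench, along the rack's y axis.
- shaft_short_centre (a point): Centre of the shorter shaft: same shape, 116 mm long (24 mm in diameter over the middle 80 mm), in the rack's other place. Must stay there.
- rack: White plastic rack fixed on the ribbed drain tray, 6 mm above the bench: plate 150 mm (x) by 160 mm (y), 10 mm high; origin at the centre of its underside. Two places, at x = -42 and +42 mm, each with V-rests 8 mm wide at y = -32 and +32 mm, so a shaft's middle is free for 28 mm either side of its centre. The rests reach 20 mm either side of the shaft's axis and 35 mm above the origin.
- gauge: Bench caliper fixed to the bench: grey base 130 mm (x) by 365 mm (y), top at 16 mm; on it a steel rail along y (to 24 mm). Origin under the middle of the base. At its +y end the fixed head (56 mm wide, y = 113 to 160 mm, top at 96 mm) with the dial on top; at its -y end the sliding jaw. Its -x side faces the robot.
- dial_centre (a point): Centre of the round dial (72 mm) on the fixed head, 125 mm above the bench, tilted 45 degrees to face -x and up; its rim reaches up to 152 mm above the bench.
- anvil_rest (a point): Where the centre of the anvil's face is while nothing presses it: a steel pin of 16 mm diameter that looks out of the fixed head towards the jaw, 65 mm above the bench. Sprung: 1.5 N to start, 0.9 N more per mm, 8 mm travel (to +y of the gauge).
- rest_centre (a point): Point on the axis of a shaft lying in the caliper's V-rests, half-way between them, 65 mm above the bench; axes as the gauge, shaft along y. V-rests 10 mm wide, 40 mm either side along y; flanks at 45 degrees, open to 20 mm either side of the axis, tops at 66 mm. A long shaft centred here stands 15 mm off the anvil; the jaw pushes it along the rests to the anvil.
- jaw_grip (a point): Grip point of the jaw: middle of the upper part of its aluminium upright, 118 mm above the bench. The upright is 22 mm thick along the gauge's y, 40 mm wide along x, 52 to 136 mm above the bench. Its pressing face is 12 mm to +y of this point. The carriage under it (74 mm wide in x, top at 52 mm) reaches 54 mm to -y of the point.
- jaw (a joint): How far the jaw has slid towards the anvil (+y of the gauge), m: 0 fully open, 0.09 at most. It needs about 11 N to slide and stays where it is left, also against the anvil's spring. With the long shaft between, the anvil is first touched at about 0.070; each further mm presses it in 1 mm.
- pointer (a joint): Angle of the dial pointer, rad: 0 at rest (leaning left as seen from the robot), growing clockwise by 0.3 rad per mm that the anvil is pressed in, 2.4 at its stop. The two thick marks stand at 0.6 (2 mm) and 1.8 (6 mm); half-way between them, straight up the dial, is 1.2 (4 mm, about 5 N).
- lever_tip (a point): Middle of the black paddle of the cam lever at the front (-x) side of the jaw. Paddle 34 mm along the lever, 22 mm wide (y), 10 mm thick. It is 60 mm from the hinge; the lever ends 77 mm from it. Hinge axis along the gauge's y, 50 mm above the bench, 46 mm to -x and 33 mm to -y of the jaw's grip point.
- lock_lever (a joint): Angle of the cam lever, rad: 0 open (it rises 65 degrees above level, leaning to -x of the gauge, held by its spring), 1.1 closed (level, pointing to -x, 50 mm above the bench). Press it to -x and down. The spring resists with 0.25 N m at first, less and less up to the high point at 0.65, then snaps it to 1.1 by itself.

How it is judged:
By the outcome, as a careful person would: the job done as asked, in the order asked, and still so for the second after the job is handed in, with the robot touching nothing.
It also fails if it takes over 54 s, if anything falls off the work surface, if the arm or the gripper's body presses on something with over 40 N, if the wrist force passes 120 N, or if a joint passes its speed limit or range.

## Robot

A 6-joint arm with a two-finger parallel gripper is mounted at the origin on a cart in front of the work surface, level with it; the furniture and walls round the work are solid. World frame = base frame: x ahead of the robot, y to its left, z up, the work surface at z = 0. Lengths are in m, angles in rad, forces in N, time in s.
With the tool pointing down it reaches from about 0.3 to 0.875 m from the base axis. Payload 6.4 kg.
Tool frame: the origin (TCP) lies on the mounting face of the last link; the fingertips stand 173 mm ahead of it and the grasp point (between the pads) lies env.hold_point_z ahead of it (env.hold_point_z is the distance from the TCP to the grasp point, in m); z points along the fingers, y is the line along which they close (so a half turn about z gives the same grasp; the last joint's range is limited). The gripper opens to 85 mm and grips with 20 to 120 N. Pads are 22 mm wide; open, the fingers measure 114 mm over their backs; the gripper's body (76 mm by 85 mm) begins 54 mm behind the grasp point. The pads swing forward as they close: fully open they stand 13 mm farther back than shut.
Start: joints at [-1.355, 0.181, 1.607, -0, 1.354, -0.206], TCP at [0.235, -0.525, 0.405] pointing down, gripper open.
Joint ranges: [-2.99, 2.99], [-0.89, 2.07], [0.3, 2.58], [-1.14, 4.28], [0, 2.63], [-3.12, 3.12]. Speed limits (rad/s): [2.57, 2.57, 3.01, 3.14, 3.14, 3.14].

## Interface

Orientations are given as a rotation vector (axis times angle).
In Python, from rig import env gives the robot as it stands.
- The arm moves only by the shell command python3 -m handwheel 'ROWS' [FORCE]. ROWS is JSON, a list of rows, each a list of 7 numbers: the turn, a rotation vector about the tool's x, y, z in degrees, then the shift along the tool's x, y, z in m, then the opening, from 0 (shut) to 1 (fully open). A call has 1 to 12 rows; each row is the pose to reach, as a shift and turn from the pose commanded when the call began, along the tool's axes at that moment; what a row does not reach only later rows make up. A row lasts 1/10 s, in which the tool goes at most 50 mm and 8.59 degrees, less where a joint would pass 70% of its speed; a pose out of reach is approached as far as the arm can. A call with a gripper value outside its range is refused whole. The fingers move at their own pace and stop on an object; FORCE is the grip in N (left out, the last holds). Time passes only in rows, so rows that repeat a pose let the fingers close. It gives the time, the measured TCP pose, the force, the opening and the grip force at its end, in the units of the state.
- env.observe(): the state, without advancing time (a new reading comes with each control period).
- env.capture(name): name is "side" or "top"; returns a dict with "img" (480x640x3 uint8, red, green, blue), "depth" (480x640 float32, m along the optical axis (not along the pixel's ray), 0 where there is no reading), "fx", "fy", "cx", "cy" (pixels), "camera_from_world" (4x4, takes a point from world to camera coordinates). Camera axes: x right, y up, looking along -z (the intrinsics and any distortion apply to the point x, -y, -z); pixel columns grow to the right and rows downward; lengths in m; the calibration is good to about 2 mm. A picture is of the moment at which its call begins.
- env.hand_in(): hands the job in; it is judged then, once.
Trained networks look in a picture, given as the dict that the camera call returned (one of the last four; its "shot" number tells which), for a name from the list of things; names that differ only in an ending like _2 or _b are one class to them, and where a whole thing is asked for, a point or a joint stands for the part that bears it (a point fixed in the world has none). Each returns a list of dicts, best first, with "score" (0 to 1); they miss things now and then, are a little off and sometimes report something else, mostly with a low value. They report only what shows in the picture. A call takes as long as a camera call.
- env.look_for(picture, query): "extent" ([left, top, width, height] in pixels, round what is visible of it).
- env.outline_of(picture, query): "pixels" (480x640 bool, what is visible of it) and "extent" ([left, top, width, height] in pixels, round what is visible of it).
- env.landmark_of(picture, query): "point" ([column, row] in pixels: a listed point, or the origin of a listed thing).
The state is a dict: "time_s": time; "joints": joint angles; "joint_vel": joint speeds; "effort": joint torques, N m; "tool_pos": TCP position; "eef_rot": TCP orientation; "ft_force": force on the tool from outside, world axes, zero at the start; "wrist_torque": the same for the moment, N m; "grip_width": finger opening in m; "finger_force": force on a finger pad.
Only numpy, scipy, OpenCV 4.12 (cv2) and the standard library are available. Lean on these libraries where they do the work, as an engineer would, in place of code of your own. Each camera call takes 0.05 s, during which the arm holds its last target. There are 200 camera calls.

## Working session

There is one attempt and no reset: what is moved stays moved. The work goes in short steps, Python scripts to look and compute and a shell command to move; the robot and the scene stay as the last step left them, time stands still between calls to the robot, and variables do not carry over. Pictures are saved under pics/ and viewed, at most 10 in all, crops included, and the job is handed in when it is done.

```bash
mkdir -p pics; cat > h.py <<'E'
import numpy as np, cv2
from scipy.spatial.transform import Rotation as R
from rig import env
np.set_printoptions(precision=4,suppress=True)
def ray(p,uv):
    T=p["camera_from_world"]; u,v=uv
    d=np.array([(u-p["cx"])/p["fx"],-(v-p["cy"])/p["fy"],-1.0])
    Rm=T[:3,:3]; o=-Rm.T@T[:3,3]; return o,Rm.T@d
def at_z(p,uv,z):
    o,d=ray(p,uv); return o+d*(z-o[2])/d[2]
def by_depth(p,uv):
    o,d=ray(p,uv); u,v=int(round(uv[0])),int(round(uv[1]))
    return o+d*p["depth"][v,u]
def save(p,n): cv2.imwrite(f"pics/{n}.png",cv2.cvtColor(p["img"],cv2.COLOR_RGB2BGR))
E
python3 - <<'E'
from h import *
s=env.observe(); print(s["tool_pos"],s["eef_rot"],env.hold_point_z); print(R.from_rotvec(s["eef_rot"]).as_matrix())
Z=dict(shaft_long_centre=.04,shaft_short_centre=.04,rack=.006,gauge=0,dial_centre=.125,anvil_rest=.065,rest_centre=.065,jaw_grip=.118,lever_tip=.104)
for c in("top","side"):
    p=env.capture(c); save(p,c+"0")
    print(c,{k:v for k,v in p.items() if k not in("img","depth","camera_from_world")})
    for n,z in Z.items():
        for r in env.landmark_of(p,n)[:2]: print(n,round(r["score"],2),np.array(r["point"]),at_z(p,r["point"],z))
E
```

```text
[ 0.2354 -0.5243  0.4038] [-3.0702 -0.6573  0.    ] 0.1547
[[ 0.9124  0.4094 -0.0004]
 [ 0.4094 -0.9124  0.0018]
 [ 0.0004 -0.0018 -1.    ]]
top {'fx': 592.9619612800054, 'fy': 592.9619612800054, 'cx': 322.41308349174193, 'cy': 243.39715268560042, 'shot': 1}
shaft_long_centre 0.82 [478.6 225.9] [ 0.5672 -0.3504  0.04  ]
shaft_short_centre 0.86 [488.7 269.1] [ 0.4719 -0.3697  0.04  ]
gauge 0.84 [270.8 222.9] [0.5835 0.1108 0.    ]
dial_centre 0.56 [201.9 206.5] [0.6062 0.2418 0.125 ]
dial_centre 0.37 [271.1 225.8] [0.5645 0.0991 0.125 ]
rest_centre 0.57 [261.6 219.6] [0.5841 0.1249 0.065 ]
jaw_grip 0.77 [316.3 227.6] [0.5603 0.006  0.118 ]
side {'fx': 565.4730625028477, 'fy': 565.4730625028477, 'cx': 315.02134831235355, 'cy': 243.12891937898294, 'shot': 2}
shaft_long_centre 0.63 [341.4 325.4] [ 0.5606 -0.3443  0.04  ]
rack 0.64 [316.6 347. ] [ 0.5094 -0.365   0.006 ]
gauge 0.59 [344.4 327.4] [ 0.5742 -0.2895  0.    ]
gauge 0.56 [327.2 250.1] [0.5767 0.1026 0.    ]
dial_centre 0.62 [334.8 188.9] [0.613  0.2522 0.125 ]
anvil_rest 0.56 [336.1 212.9] [0.6132 0.2148 0.065 ]
rest_centre 0.89 [333.5 225.7] [0.5951 0.1183 0.065 ]
jaw_grip 0.67 [326.1 223.1] [0.564  0.0075 0.118 ]
lever_tip 0.72 [292.4 231.8] [ 0.4789 -0.0078  0.104 ]
```

View pics/top0.png

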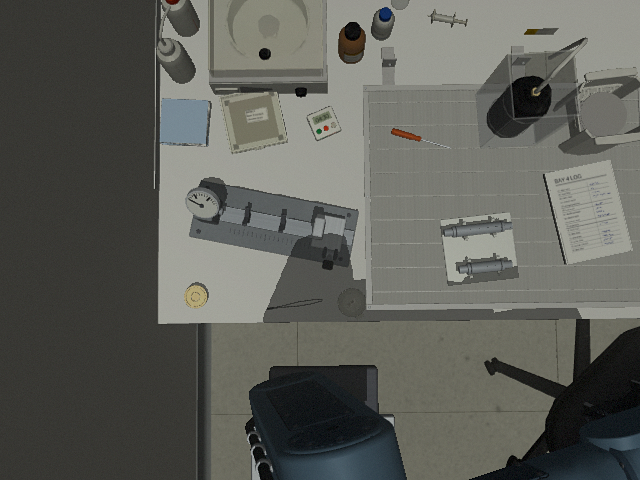

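View pics/side0.png

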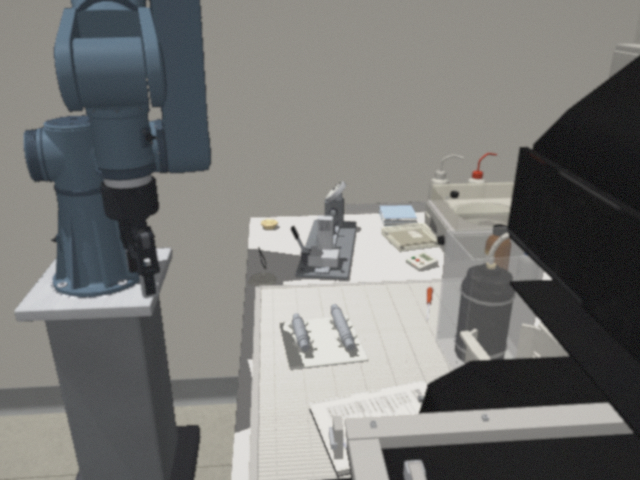

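The top view shows the long shaft at about (478,228), the short one at (486,266), and the caliper running from (204,204) to (350,235), with its lever at (328,262). Next I'll measure the axes and centres from depth.

```bash
python3 - <<'E'
from h import *
p=env.capture("top")
def pts(m):
    v,u=np.nonzero(m); d=p["depth"][v,u]; k=d>0;u,v,d=u[k],v[k],d[k]
    T=p["camera_from_world"]; c=np.c_[(u-p["cx"])/p["fx"]*d,-(v-p["cy"])/p["fy"]*d,-d]
    return (c-T[:3,3])@T[:3,:3]
for n,lo,hi in(("shaft_long_centre",.04,.06),("shaft_short_centre",.04,.06),("rack",.008,.06),("gauge",.005,.03),("gauge",.005,.2),("jaw_grip",.12,.15),("dial_centre",.09,.2),("lever_tip",.03,.15)):
    for r in env.outline_of(p,n)[:2]:
        P=pts(r["pixels"]); k=(P[:,2]>lo)&(P[:,2]<hi); P=P[k]
        if len(P)<5: print(n,"few");continue
        c,s,a=cv2.minAreaRect((P[:,:2]*1000).astype(np.float32))
        b=cv2.boxPoints((c,s,a)); e=max((b[1]-b[0],b[2]-b[1]),key=np.linalg.norm)
        print(n,round(r["score"],2),r["extent"],np.array(c),np.array(s),"axis deg",np.degrees(np.arctan2(e[1],e[0])),"z",np.percentile(P[:,2],[5,50,95]))
E
```

```text
shaft_long_centre 0.77 [440.6, 217.2, 70.8, 18.1] [ 560.7895 -346.9581] [ 23.7682 150.6178] axis deg -84.0448 z [0.0429 0.05   0.0552]
shaft_short_centre 0.88 [460.9, 259.0, 49.0, 12.4] [ 477.6206 -360.1697] [ 23.7833 115.0167] axis deg -83.8331 z [0.0436 0.0497 0.0556]
rack 0.78 [440.7, 209.9, 74.5, 76.5] [ 522.3099 -356.5069] [156.4998 162.6755] axis deg -84.95213 z [0.0125 0.0171 0.0316]
rack 0.39 [183.1, 180.2, 175.7, 90.2] [581.3682 103.1894] [364.9332 130.4027] axis deg 78.29021 z [0.0121 0.0177 0.0537]
gauge 0.96 [184.6, 183.1, 174.9, 89.9] [581.4625 103.3294] [365.2581 131.1125] axis deg 78.15811 z [0.0118 0.017  0.026 ]
gauge 0.96 [184.6, 183.1, 174.9, 89.9] [573.925  104.9098] [365.2581 146.515 ] axis deg 78.15811 z [0.0123 0.0189 0.1344]
jaw_grip 0.75 [311.9, 214.8, 35.2, 52.2] [527.0424  -2.5445] [108.4452  30.2536] axis deg 7.1538506 z [0.1214 0.1352 0.1398]
lever_tip 0.5 [321.6, 250.5, 10.6, 17.1] [497.1466 -17.4684] [20.9867 46.3893] axis deg -7.9427447 z [0.0562 0.0973 0.1207]
```

```bash
python3 -m handwheel '[[0,0,-8,0.04,-0.003,0.01,0.6],[0,0,-16,0.08,-0.006,0.02,0.6],[0,0,-24,0.12,-0.009,0.03,0.6],[0,0,-32,0.16,-0.012,0.04,0.6],[0,0,-40,0.2,-0.015,0.05,0.6],[0,0,-48,0.24,-0.018,0.06,0.6],[0,0,-56,0.28,-0.021,0.07,0.6],[0,0,-64,0.32,-0.025,0.08,0.6],[0,0,-71.8,0.3695,-0.0285,0.1,0.6],[0,0,-71.8,0.3695,-0.0285,0.1,0.6],[0,0,-71.8,0.3695,-0.0285,0.1,0.6],[0,0,-71.8,0.3695,-0.0285,0.1,0.6]]' 40
python3 - <<'E'
from h import *
s=env.observe(); M=R.from_rotvec(s["eef_rot"]).as_matrix(); print(s["tool_pos"],s["joints"]);print(M)
print("to grasp, tool axes",M.T@(np.array([.5608,-.347,.043+env.hold_point_z])-s["tool_pos"]))
print("yaw of y",np.degrees(np.arctan2(M[1,1],M[0,1])))
p=env.capture("top"); save(p,"top1")
d=p["depth"]; v,u=np.mgrid[170:280,170:370]; u,v=u.ravel(),v.ravel(); d=d[v,u]
T=p["camera_from_world"]; P=(np.c_[(u-p["cx"])/p["fx"]*d,-(v-p["cy"])/p["fy"]*d,-d]-T[:3,3])@T[:3,:3]
a=np.radians(78.16); ex=np.array([np.sin(a),-np.cos(a)]); ey=np.array([np.cos(a),np.sin(a)])
g=P[:,:2]-[.5815,.1033]; X,Y,z=g@ex,g@ey,P[:,2]
def rng(k,n): print(n,k.sum(),"x",np.percentile(X[k],[2,50,98]),"y",np.percentile(Y[k],[2,50,98]),"z",np.median(z[k]))
rng((abs(X)<.025)&(Y<0)&(z>.128)&(z<.145),"jaw top")
rng((abs(X)<.025)&(Y<-.1)&(z>.045)&(z<.06),"carriage")
for lo,hi in((-.06,.02),(.03,.085)): rng((abs(X)<.023)&(Y>lo)&(Y<hi)&(z>.055)&(z<.075),"vrest")
rng((abs(X)<.01)&(Y>.075)&(Y<.13)&(z>.055)&(z<.08),"anvil")
rng((X<-.03)&(Y<-.08)&(z>.07)&(z<.13),"lever")
E
```

```text
time_s: 2.65
tool_pos: [0.5605, -0.3478, 0.305]
eef_rot: [2.104, 2.333, -0.001]
ft_force: [-0.2, 0.3, -0.0]
grip_width: 0.0515
finger_force: 0.0
[ 0.5605 -0.3478  0.305 ] [-0.7349  0.4596  1.4587 -0.0005  1.223  -0.8378]
[[-0.1029  0.9947 -0.0001]
 [ 0.9947  0.1029 -0.0006]
 [-0.0005 -0.0002 -1.    ]]
to grasp, tool axes [0.0009 0.0004 0.1073]
yaw of y 5.908575415296195
jaw top 216 x [-0.0188 -0.0002  0.019 ] y [-0.1148 -0.1036 -0.0927] z 0.13546355220967815
carriage 468 x [-0.0241 -0.0008  0.0239] y [-0.1565 -0.1351 -0.1073] z 0.0525777189368897
vrest 61 x [-0.0208  0.0074  0.0197] y [-0.0271 -0.0221 -0.0172] z 0.06168924335144797
vrest 67 x [-0.0209  0.0026  0.0194] y [0.0527 0.0572 0.0626] z 0.06119994111205659
anvil 41 x [-0.0097 -0.0016  0.0082] y [0.1075 0.1124 0.1176] z 0.07096762438634485
lever 116 x [-0.0802 -0.0692 -0.0515] y [-0.1471 -0.1369 -0.1266] z 0.1105868535852374
```

```bash
python3 -m handwheel '[[0,0,0,0.001,0,0.04,0.6],[0,0,0,0.001,0,0.08,0.6],[0,0,0,0.001,0,0.107,0.6],[0,0,0,0.001,0,0.107,0.6],[0,0,0,0.001,0,0.107,0],[0,0,0,0.001,0,0.107,0],[0,0,0,0.001,0,0.107,0],[0,0,0,0.001,0,0.107,0],[0,0,0,0.001,0,0.107,0],[0,0,0,0.001,0,0.107,0]]' 60
```

```text
time_s: 3.7
tool_pos: [0.5616, -0.3476, 0.2007]
eef_rot: [2.1, 2.33, -0.001]
ft_force: [-0.7, -1.6, 6.8]
grip_width: 0.0218
finger_force: 59.4
```

```bash
python3 -m handwheel '[[0,0,0,0,0,-0.02,0],[0,0,0,0,0,-0.05,0],[0,0,0,0,0,-0.09,0],[0,0,0,0,0,-0.13,0],[0,0,0,0,0,-0.13,0],[0,0,0,0,0,-0.13,0]]' 60
python3 - <<'E'
from h import *
s=env.observe(); print(s["grip_width"],s["finger_force"],s["ft_force"])
p=env.capture("side"); c=p["img"][150:400,180:460]; cv2.imwrite("pics/side1.png",cv2.cvtColor(cv2.resize(c,None,fx=2.8,fy=2.4),cv2.COLOR_RGB2BGR))
for n in("shaft_long_centre",):
  for r in env.landmark_of(p,n)[:2]: print(r["score"],r["point"],by_depth(p,r["point"]))
for z in(0,):
  p=env.capture("top")
  for r in env.outline_of(p,"shaft_long_centre")[:1]:
    v,u=np.nonzero(r["pixels"]);d=p["depth"][v,u];T=p["camera_from_world"];P=(np.c_[(u-p["cx"])/p["fx"]*d,-(v-p["cy"])/p["fy"]*d,-d]-T[:3,3])@T[:3,:3]
    print(r["score"],r["extent"],np.percentile(P,[2,50,98],axis=0))
E
```

```text
time_s: 4.3
tool_pos: [0.5608, -0.3463, 0.3289]
eef_rot: [2.101, 2.333, 0.0]
ft_force: [-0.1, -0.0, -4.6]
grip_width: 0.0219
finger_force: 59.6
0.021881302342843176 59.647014141082764 [-0.0965 -0.0286 -4.6257]
0.59 [342.9, 268.1] [ 0.5583 -0.3694  0.1794]
0.57 [300.1, 332.8] [ 0.4766 -0.3812  0.0511]
0.47 [452.4, 216.6, 22.8, 16.1] [[ 0.5244 -0.338   0.0148]
 [ 0.5544 -0.2929  0.1742]
 [ 0.583  -0.2352  0.4629]]
```

View pics/side1.png

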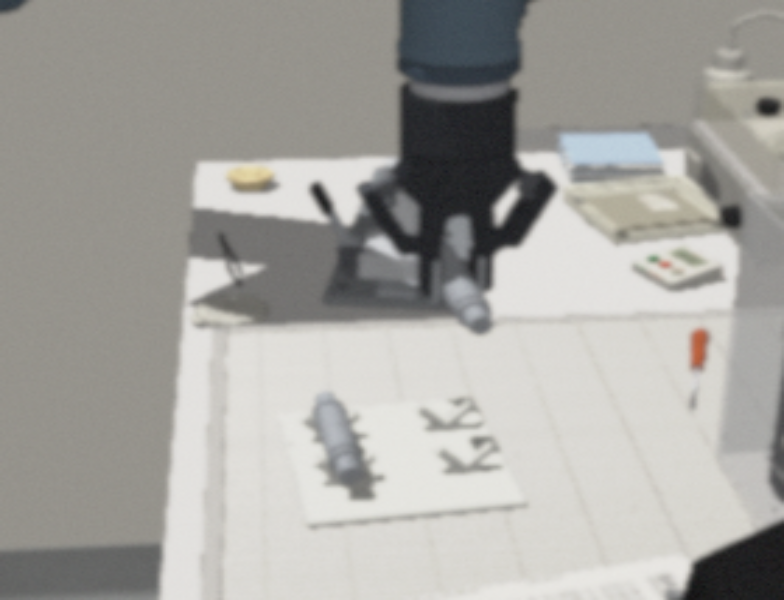

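The picture shows the long shaft held level between the fingers at about (460,275) in the crop. The short shaft is still in the rack at (340,435).

```bash
python3 -m handwheel '[[0,0,2,0.03,0.005,-0.02,0],[0,0,4,0.07,0.011,-0.03,0],[0,0,6,0.115,0.018,-0.03,0],[0,0,8,0.16,0.025,-0.03,0],[0,0,10,0.205,0.032,-0.03,0],[0,0,12,0.25,0.039,-0.03,0],[0,0,14,0.3,0.047,-0.03,0],[0,0,16,0.35,0.055,-0.03,0],[0,0,17.7,0.4,0.063,-0.03,0],[0,0,17.7,0.44,0.069,-0.03,0],[0,0,17.7,0.462,0.0723,-0.03,0],[0,0,17.7,0.462,0.0723,-0.03,0]]' 60
python3 -m handwheel '[[0,0,0,0,0,0,0],[0,0,0,0,0,0,0]]' 60
python3 - <<'E'
from h import *
s=env.observe(); M=R.from_rotvec(s["eef_rot"]).as_matrix(); print(s["tool_pos"],s["joints"]);print(M)
print("tool move",M.T@(np.array([.5851,.1206,.2257])-s["tool_pos"]),"yaw",np.degrees(np.arctan2(M[1,1],M[0,1])))
p=env.capture("top"); save(p,"top2")
for r in env.outline_of(p,"shaft_long_centre")[:2]:
    v,u=np.nonzero(r["pixels"]);d=p["depth"][v,u];T=p["camera_from_world"];P=(np.c_[(u-p["cx"])/p["fx"]*d,-(v-p["cy"])/p["fy"]*d,-d]-T[:3,3])@T[:3,:3]
    print(r["score"],r["extent"],np.percentile(P,[2,50,98],axis=0))
E
```

```text
time_s: 5.7
tool_pos: [0.5838, 0.124, 0.356]
eef_rot: [-2.431, -1.986, 0.003]
ft_force: [0.1, -0.3, -3.5]
grip_width: 0.0221
finger_force: 59.5
time_s: 5.9
tool_pos: [0.5845, 0.1198, 0.3568]
eef_rot: [-2.437, -1.981, 0.002]
ft_force: [0.0, -0.2, -4.0]
grip_width: 0.0222
finger_force: 59.5
[0.5845 0.1198 0.3568] [ 0.0035  0.274   1.5952 -0.0004  1.274   0.2092]
[[ 0.2041  0.9789 -0.0016]
 [ 0.9789 -0.2041 -0.0004]
 [-0.0007 -0.0015 -1.    ]]
tool move [0.001  0.0006 0.1311] yaw -11.77955796766401
0.58 [276.8, 209.2, 14.7, 14.7] [[0.562  0.0477 0.1988]
 [0.5711 0.0651 0.2051]
 [0.5831 0.0785 0.2124]]
0.4 [307.9, 211.4, 37.9, 58.0] [[ 0.4783 -0.0515  0.0179]
 [ 0.5454 -0.0174  0.054 ]
 [ 0.5922  0.0147  0.1389]]
```

View pics/top2.png

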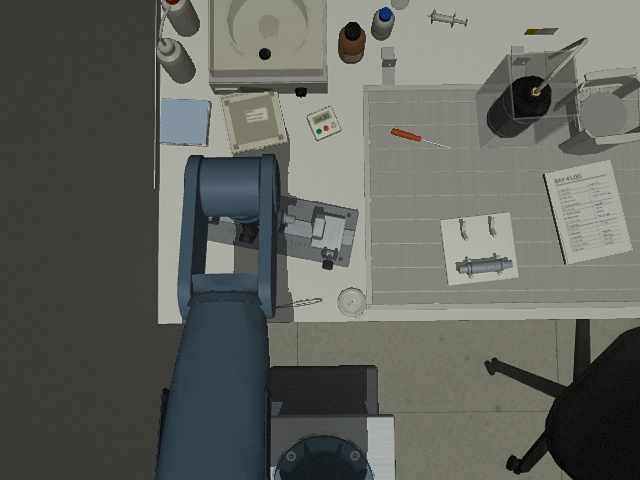

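The arm hides the middle, but the shaft's end shows at (284,216), lined up with the caliper and level. Lowering it now.

```bash
python3 -m handwheel '[[0,0,0,0.001,0.0005,0.03,0],[0,0,0,0.001,0.0005,0.06,0],[0,0,0,0.001,0.0005,0.09,0],[0,0,0,0.001,0.0005,0.11,0],[0,0,0,0.001,0.0005,0.12,0],[0,0,0,0.001,0.0005,0.126,0],[0,0,0,0.001,0.0005,0.13,0],[0,0,0,0.001,0.0005,0.13,0],[0,0,0,0.001,0.0005,0.13,0]]' 60
```

```text
time_s: 6.9
tool_pos: [0.5859, 0.1215, 0.2288]
eef_rot: [2.436, 1.982, 0.002]
ft_force: [-0.1, 0.2, -3.6]
grip_width: 0.0221
finger_force: 59.7
```

```bash
python3 -m handwheel '[[0,0,0,0,0,0.002,0],[0,0,0,0,0,0.003,0],[0,0,0,0,0,0.003,0],[0,0,0,0,0,0.003,0]]' 60
```

```text
time_s: 7.3
tool_pos: [0.5856, 0.1216, 0.2253]
eef_rot: [2.436, 1.983, 0.001]
ft_force: [-0.0, -0.1, 1.3]
grip_width: 0.0224
finger_force: 60.2
```

```bash
python3 -m handwheel '[[0,0,0,0,0,0,0.6],[0,0,0,0,0,0,0.6],[0,0,0,0,0,0,0.6],[0,0,0,0,0,-0.03,0.8],[0,0,0,0,0,-0.07,0.8],[0,0,0,0,0,-0.12,0.8],[0,0,0,-0.04,0,-0.12,0.8],[0,0,0,-0.08,0,-0.12,0.8],[0,0,0,-0.122,-0.0005,-0.12,0.8],[0,0,0,-0.122,-0.0005,-0.12,0.8],[0,0,0,-0.122,-0.0005,-0.12,0.8]]' 60
python3 - <<'E'
from h import *
s=env.observe(); M=R.from_rotvec(s["eef_rot"]).as_matrix()
print("tool move",M.T@(np.array([.5602,.0019,.118+env.hold_point_z])-s["tool_pos"]),s["joints"])
p=env.capture("top"); save(p,"top3")
for r in env.outline_of(p,"shaft_long_centre")[:2]:
    v,u=np.nonzero(r["pixels"]);d=p["depth"][v,u];T=p["camera_from_world"];P=(np.c_[(u-p["cx"])/p["fx"]*d,-(v-p["cy"])/p["fy"]*d,-d]-T[:3,3])@T[:3,:3]
    print(r["score"],r["extent"],np.percentile(P,[2,50,98],axis=0))
p=env.capture("side"); c=p["img"][160:300,250:420]; cv2.imwrite("pics/side3.png",cv2.cvtColor(cv2.resize(c,None,fx=4,fy=4),cv2.COLOR_RGB2BGR))
E
```

```text
time_s: 8.4
tool_pos: [0.56, 0.0013, 0.3449]
eef_rot: [2.439, 1.98, 0.001]
ft_force: [-0.1, 0.8, 0.3]
grip_width: 0.0678
finger_force: 0.0
tool move [0.0006 0.     0.0722] [-0.2096  0.2083  1.7015  0.0004  1.2314 -0.0026]
0.63 [228.7, 206.5, 57.5, 21.8] [[0.5703 0.0974 0.0232]
 [0.5911 0.1518 0.0738]
 [0.6077 0.1947 0.0809]]
```

View pics/side3.png

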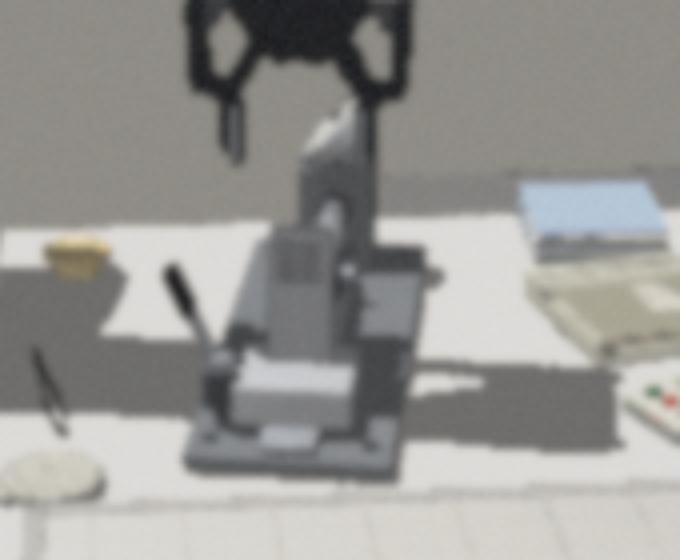

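The shaft lies in the rests at about (335,215) in the crop, behind the upright at (300,290). The open gripper straddles the upright. Gripping the jaw next.

```bash
python3 -m handwheel '[[0,0,0,0.0005,0,0.03,0.8],[0,0,0,0.0005,0,0.055,0.8],[0,0,0,0.0005,0,0.072,0.8],[0,0,0,0.0005,0,0.072,0.8],[0,0,0,0.0005,0,0.072,0],[0,0,0,0.0005,0,0.072,0],[0,0,0,0.0005,0,0.072,0],[0,0,0,0.0005,0,0.072,0],[0,0,0,0.0005,0,0.072,0]]' 80
```

```text
time_s: 9.45
tool_pos: [0.5608, 0.003, 0.2743]
eef_rot: [2.435, 1.982, 0.004]
ft_force: [0.3, 3.5, 6.9]
grip_width: 0.0392
finger_force: 84.0
```

```bash
python3 -m handwheel '[[0,0,0,0.005,0,0,0],[0,0,0,0.012,0,0,0],[0,0,0,0.02,0,0,0],[0,0,0,0.028,0,0,0],[0,0,0,0.036,0,0,0],[0,0,0,0.042,0,0,0],[0,0,0,0.046,0,0,0],[0,0,0,0.048,0,0,0],[0,0,0,0.048,0,0,0]]' 80
python3 - <<'E'
from h import *
for n in("top","side"):
    p=env.capture(n)
    for r in env.landmark_of(p,"dial_centre")[:2]: print(n,r["score"],r["point"])
    if n=="top": c=p["img"][175:235,165:245]; a=cv2.resize(c,None,fx=7,fy=7,interpolation=cv2.INTER_CUBIC)
    else: c=p["img"][160:240,280:390]; b=cv2.resize(c,None,fx=5,fy=5)
cv2.imwrite("pics/d1.png",cv2.cvtColor(a,cv2.COLOR_RGB2BGR))
s=env.observe(); 
g=(s["tool_pos"][:2]-[.5815,.1033]); a=np.radians(78.16); print("y gauge",g@[np.cos(a),np.sin(a)],g@[np.sin(a),-np.cos(a)])
E
```

```text
time_s: 10.35
tool_pos: [0.5702, 0.0474, 0.2743]
eef_rot: [2.433, 1.98, -0.005]
ft_force: [-5.2, -12.1, 8.8]
grip_width: 0.0391
finger_force: 84.7
top 0.58 [202.5, 207.1]
side 0.96 [335.2, 188.7]
y gauge -0.05706980464455733 0.00039218772204812296
```

View pics/d1.png

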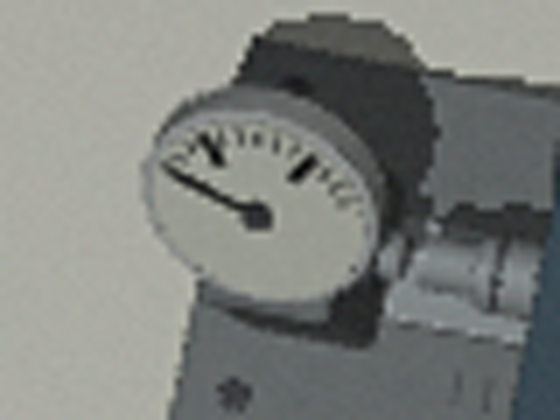

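The dial crop shows the pointer near rest, aimed at (165,165), with the thick marks at (212,150) and (305,167). The shaft's end is just at the anvil, around (400,255).

```bash
python3 -m handwheel '[[0,0,0,0.002,0,0,0],[0,0,0,0.004,0,0,0],[0,0,0,0.006,0,0,0],[0,0,0,0.007,0,0,0],[0,0,0,0.007,0,0,0]]' 80
python3 - <<'E'
from h import *
p=env.capture("top"); c=p["img"][175:235,165:245]; a=cv2.resize(c,None,fx=7,fy=7,interpolation=cv2.INTER_CUBIC)
cv2.imwrite("pics/d2.png",cv2.cvtColor(a,cv2.COLOR_RGB2BGR))
s=env.observe(); 
g=(s["tool_pos"][:2]-[.5815,.1033]); a=np.radians(78.16); print("y gauge",g@[np.cos(a),np.sin(a)],g@[np.sin(a),-np.cos(a)])
E
```

```text
time_s: 11.05
tool_pos: [0.5715, 0.0537, 0.2742]
eef_rot: [2.433, 1.98, -0.006]
ft_force: [-7.1, -14.4, 10.8]
grip_width: 0.0392
finger_force: 84.7
y gauge -0.050590904929479 0.00038957160104293755
```

View pics/d2.png

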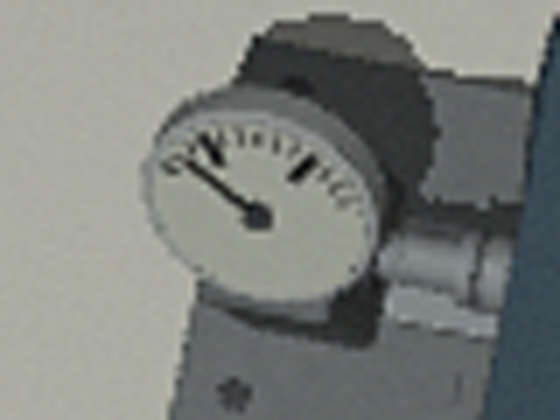

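The pointer now aims at (183,158), about 1 mm, so it needs about 3 mm more.

```bash
python3 -m handwheel '[[0,0,0,0.0015,0,0,0],[0,0,0,0.003,0,0,0],[0,0,0,0.0032,0,0,0],[0,0,0,0.0032,0,0,0]]' 80
python3 - <<'E'
from h import *
p=env.capture("top"); c=p["img"][175:235,165:245]; a=cv2.resize(c,None,fx=7,fy=7,interpolation=cv2.INTER_CUBIC)
cv2.imwrite("pics/d3.png",cv2.cvtColor(a,cv2.COLOR_RGB2BGR))
s=env.observe(); 
g=(s["tool_pos"][:2]-[.5815,.1033]); a=np.radians(78.16); print("y gauge",g@[np.cos(a),np.sin(a)],g@[np.sin(a),-np.cos(a)])
E
```

```text
time_s: 11.5
tool_pos: [0.5721, 0.0564, 0.2742]
eef_rot: [2.433, 1.979, -0.007]
ft_force: [-6.9, -17.8, 9.4]
grip_width: 0.0389
finger_force: 84.7
y gauge -0.04785824850001644 0.00044511090151733184
```

View pics/d3.png

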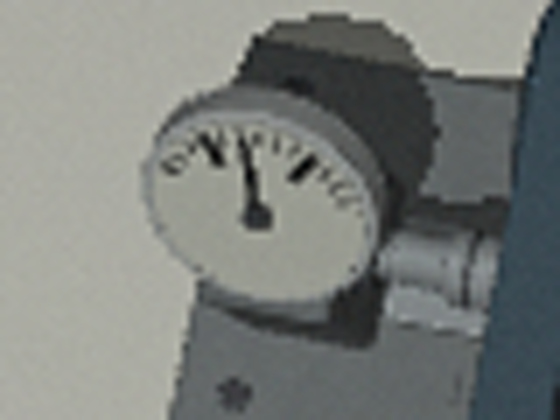

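The pointer stands at (243,140), about 3.4 mm and inside the marks. I'll nudge it 0.4 mm, release, rise and shut the fingers.

```bash
python3 -m handwheel '[[0,0,0,0.0005,0,0,0],[0,0,0,0.0005,0,0,0],[0,0,0,0.0005,0,0,0.8],[0,0,0,0.0005,0,0,0.8],[0,0,0,0.0005,0,0,0.8],[0,0,0,0.0005,0,-0.03,0.8],[0,0,0,0.0005,0,-0.06,0.8],[0,0,0,-0.035,-0.042,-0.06,0],[0,0,0,-0.035,-0.042,-0.06,0],[0,0,0,-0.035,-0.042,-0.06,0],[0,0,0,-0.035,-0.042,-0.06,0],[0,0,0,-0.035,-0.042,-0.06,0]]' 80
python3 - <<'E'
from h import *
s=env.observe(); M=R.from_rotvec(s["eef_rot"]).as_matrix(); print(s["joints"])
a=np.radians(78.16); ex=np.array([np.sin(a),-np.cos(a)]); ey=np.array([np.cos(a),np.sin(a)])
p=env.capture("top")
c=cv2.resize(p["img"][175:280,165:365],None,fx=4,fy=4,interpolation=cv2.INTER_CUBIC); cv2.imwrite("pics/d4.png",cv2.cvtColor(c,cv2.COLOR_RGB2BGR))
for x,z in((-.042,.1),(-.05,.1),(-.0656,.093),(-.0774,.08),(-.088,.068),(-.092,.062)):
    w=np.r_[np.array([.5815,.1033])+ex*x+ey*-.0825,z+.173]; print(x,z,M.T@(w-s["tool_pos"]))
p=env.capture("side")
for r in env.landmark_of(p,"lever_tip")[:2]:
    w=at_z(p,r["point"],.104); g=w[:2]-[.5815,.1033]; print("lever",r["score"],r["point"],g@ex,g@ey)
E
```

```text
time_s: 12.75
tool_pos: [0.5246, 0.0342, 0.3328]
eef_rot: [2.436, 1.983, 0.001]
ft_force: [-1.4, 1.0, 0.7]
grip_width: -0.0001
finger_force: 0.0
[-0.1609  0.149   1.7978  0.0002  1.1941  0.0434]
-0.042 0.1 [-0.0032 -0.0005  0.0598]
-0.05 0.1 [-0.0032 -0.0085  0.0598]
-0.0656 0.093 [-0.0032 -0.0241  0.0668]
-0.0774 0.08 [-0.0032 -0.0359  0.0798]
-0.088 0.068 [-0.0031 -0.0465  0.0918]
-0.092 0.062 [-0.0031 -0.0505  0.0978]
lever 0.57 [299.0, 225.5] -0.0677878678646364 -0.0869334878273872
```

View pics/d4.png

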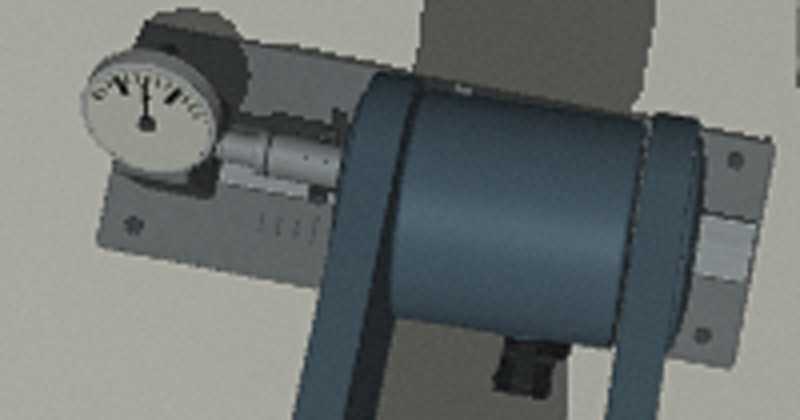

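The pointer stays upright between the marks at (146,85). Now I'll bring the shut fingers down behind the lever and sweep it to -x and down.

```bash
python3 -m handwheel '[[0,0,0,-0.003,0,0.03,0],[0,0,0,-0.003,0,0.06,0],[0,0,0,-0.003,0,0.06,0],[0,0,0,-0.003,-0.008,0.06,0],[0,0,0,-0.003,-0.016,0.0635,0],[0,0,0,-0.003,-0.024,0.067,0],[0,0,0,-0.003,-0.03,0.0735,0],[0,0,0,-0.003,-0.036,0.08,0],[0,0,0,-0.003,-0.042,0.086,0],[0,0,0,-0.003,-0.047,0.092,0],[0,0,0,-0.003,-0.0505,0.098,0],[0,0,0,-0.003,-0.0505,0.098,0]]'
python3 -m handwheel '[[0,0,0,0,0,0,0],[0,0,0,0,0,-0.04,0],[0,0,0,0,0,-0.08,0],[0,0,0,0,-0.04,-0.12,0],[0,0,0,0,-0.09,-0.16,0],[0,0,0,0,-0.13,-0.16,0],[0,0,0,0,-0.13,-0.16,0],[0,0,0,0,-0.13,-0.16,0]]'
python3 - <<'E'
from h import *
p=env.capture("top"); a=cv2.resize(p["img"][175:280,165:365],None,fx=4,fy=4,interpolation=cv2.INTER_CUBIC)[:300]
p=env.capture("side"); b=cv2.resize(p["img"][170:270,260:420],None,fx=3,fy=3,interpolation=cv2.INTER_CUBIC)
c=np.zeros((600,800,3),np.uint8); c[:300]=a; c[300:,:480]=b; cv2.imwrite("pics/e.png",cv2.cvtColor(c,cv2.COLOR_RGB2BGR))
E
```

```text
time_s: 14.1
tool_pos: [0.4726, 0.0415, 0.2333]
eef_rot: [-2.435, -1.981, 0.003]
ft_force: [-0.6, -0.6, -0.3]
grip_width: 0.0003
finger_force: 0.0
time_s: 14.9
tool_pos: [0.3458, 0.068, 0.3959]
eef_rot: [2.434, 1.981, 0.004]
ft_force: [-0.1, 0.6, 0.4]
grip_width: -0.0
finger_force: 0.0
```

View pics/e.png

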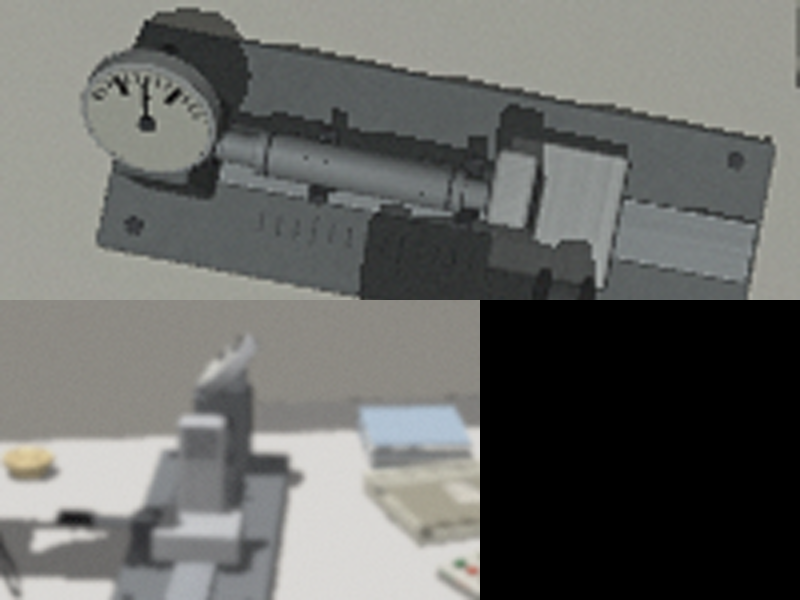

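The picture shows the lever lying level at (75,518), the shaft seated between jaw and anvil, and the pointer mid-scale at (146,85). The robot is clear, so I'm handing in.

```bash
python3 -c "
from rig import env; print(env.hand_in())"
```

```text
the job is handed in; nothing more can be done
None
```

The job is handed in after about 15 s of robot time: the long shaft is clamped in the caliper with the pointer about midway between the thick marks, the cam lever is down flat, and the short shaft was left in the rack; the hand-in call returned no verdict.

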